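Hold the dark chamber's sprung hood just below its balance point

ROBOT

A 6-joint arm with a two-finger parallel gripper is mounted at the origin on a cart in front of the work surface, level with it; the furniture and walls round the work are solid. World frame = base frame: x ahead of the robot, y to its left, z up, the work surface at z = 0. Lengths are in m, angles in rad, forces in N, time in s.
With the tool pointing down it reaches from about 0.25 to 0.725 m from the base axis. Payload 4 kg.
Tool frame: the origin (TCP) lies midway between the tips of the shut fingers; the grasp point (between the pads) lies grip_point_offset behind it (grip_point_offset is the distance from the TCP to the grasp point, in m); z points along the fingers, y is the line along which they close (so a half turn about z gives the same grasp; the last joint's range is limited). The gripper opens to 85 mm and grips with 20 to 120 N. Pads are 22 mm wide; open, the fingers measure 114 mm over their backs; the gripper's body (76 mm by 85 mm) begins 54 mm behind the grasp point. The pads swing forward as they close: fully open they stand 13 mm farther back than shut.
Start: joints at [-1.2, 0.241, 0.005, 1.335, 0, 1.571], TCP at [0.181, -0.466, 0.231] pointing down, gripper open.
Joint ranges: [-2.72, 2.72], [-1.05, 1.87], [-1.09, 1.28], [-1.99, 2.15], [-1.42, 1.44], [-3.14, 3.14]. Speed limits (rad/s): [2.79, 2.79, 3.14, 3.14, 3.14, 3.14].

INTERFACE

Orientations are given as a unit quaternion [x, y, z, w].
In Python, from workcell import * gives the robot as it stands. The module is installed in compiled form; this text tells all that it offers.
- The arm moves only by the tool arm_command, never from a script. Its arguments are lists of equal length, an entry for each row: "slide": the shift along the tool's x, y, z in cm, a list of three; "spin": the turn about the tool's z in degrees. A call has exactly 5 rows; each row is the pose to reach, as a shift and turn from the pose commanded when the call began, along the tool's axes at that moment; what a row does not reach only later rows make up. A row lasts 1/8 s, in which the tool goes at most 62.5 mm and 10.7 degrees, less where a joint would pass 70% of its speed; a pose out of reach is approached as far as the arm can. A call with a gripper value outside its range is refused whole. "jaw" is the finger opening in cm, from 0 to 8.54, set as the call begins (left out, the last holds). The fingers move at their own pace and stop on an object; the grip force is fixed at half the most. Time passes only in rows, so rows that repeat a pose let the fingers close, or fill a call up. It gives the time, the measured TCP pose, the force, the opening and the grip force at its end, in the units of the state.
- get_obs(): the state, without advancing time (a new reading comes with each control period).
- camera(name): name is "scene" or "top"; returns a dict with "pixels" (384x512x3 uint8, red, green, blue), "range_z" (384x512 float32, m along the optical axis (not along the pixel's ray), 0 where there is no reading), "intrinsics" (3x3 intrinsics, pixels), "rvec" (rotation vector, rad) and "tvec" (3), from world to camera coordinates, as OpenCV has them. Camera axes: x right, y down, z forward; pixel columns grow to the right and rows downward; lengths in m; the calibration is good to about 2 mm. A picture is of the moment at which its call begins.
- job_done(): hands the job in; it is judged then, once.
Trained networks look in a picture, given as the dict that the camera call returned (one of the last four; its "shot" number tells which), for a name from the list of things; names that differ only in an ending like _2 or _b are one class to them, and where a whole thing is asked for, a point or a joint stands for the part that bears it (a point fixed in the world has none). Each returns a list of dicts, best first, with "confidence" (0 to 1); they miss things now and then, are a little off and sometimes report something else, mostly with a low value. They report only what shows in the picture. A call takes as long as a camera call.
- recognise(picture, thing): "centre" ([column, row] in pixels, amid what is visible of it).
- landmark_of(picture, thing): "centre" ([column, row] in pixels: a listed point, or the origin of a listed thing).
The state is a dict: "clock": time; "joint_pos": joint angles; "joint_vel": joint speeds; "tau": joint torques, N m; "eef_pos": TCP position; "tool_rot": TCP orientation; "ft_force": force on the tool from outside, world axes, zero at the start; "ft_torque": the same for the moment, N m; "grip_width": finger opening in m; "grasp_force": force on a finger pad.
Only numpy, scipy, OpenCV 4.12 (cv2) and the standard library are available. Lean on these libraries where they do the work, as an engineer would, in place of code of your own. Each camera call takes 0.05 s, during which the arm holds its last target. There are 200 camera calls.

TASK

Let a colleague look at the dish in the dark chamber: swing the blue clamp lever on its side all the way up so that it frees the hood, then lift the hood by its yellow bar past its balance point, and ease it back down until it is just below the balance point, its pointer in the green part of the scale, so that it would still fall shut by itself. Finish holding the hood still there, with the lever left open, and leave everything else on the worktop where it is.

Things in the scene. Friction and masses are not known exactly. Their poses are not given: they have to be found in the camera images.
- chamber: white box, the dark chamber, fixed, 160 (x) x 170 (y) x 85 mm high. Origin: centre of its underside; own x points from its front (robot side) to its hinged back, y to its left, z up. A grey socket block, 80 mm high, covers x -76 to -14, y 85 to 134 mm on the left wall. A sector scale round the hood's hinge on the right wall is white below 0.60 rad, green 0.60 to 0.82, red from 0.86 up.
- hood (a joint): angle of the grey hood, rad: 0 shut and level, grows as its front rises, stop at 1.25. Sprung, 0.9 kg: below its balance point at 0.86 it falls shut by itself, above it springs open to the stop; about 1.5 N at the bar moves it. The shut clamp lever's hook holds it down; it is free once the lever is past 0.6 rad. An orange pointer on its right edge shows the angle on the scale.
- hood_handle (a point): middle of the yellow round bar, 10 mm thick, 120 mm long, along the chamber's y, carried by two 10 mm arms (55 mm either side of the middle) 45 mm in front of the hood's front edge; 208 mm from the hinge line, at z = 89 mm when shut. The hood is 8 mm thick, in the plane through hinge line and bar; arc about the hinge.
- hood_hinge (a point): middle of the hood's hinge line, at (80, 0, 89) mm in the chamber's axes.
- clamp_lever (a joint): angle of the clamp lever in rad: 0 shut, the arm level and pointing to the chamber's front (its -x); grows as the blue end swings up and back; stop at 1.5, upright. It stays where it is left (about 1 N at the blue end moves it).
- lever_grip (a point): middle of the blue end of the clamp lever, a block 30 mm long along the arm, 12 mm wide (along the chamber's y) and 14 mm high, 67 mm from the pivot. Free space of over 25 mm on either side.
- lever_hinge (a point): pivot of the clamp lever, in the plane in which the blue end swings, at (-50, 118, 70) mm in the chamber's axes.
- beaker: small glass beaker, 55 mm wide, 71 mm high, on the right; bystander. Origin: centre of its underside.
- pen_1: red pen lying at the left, 139 mm long, 7 mm thick; bystander.
- pump: foam pump bottle standing on the right, pale green with a white pump head, 55 x 45 mm, 153 mm high; bystander. Origin: centre of its underside.
- bulb: dark red pipette bulb lying on the right, 106 x 54 x 56 mm; bystander.
- bottle: bottle with blue cap standing on the right, 70 mm across, 141 mm high; bystander. Origin: centre of its underside.

How it is judged:
By the outcome, as a careful person would: the job done as asked, in the order asked, and still so for the second after the job is handed in, while the arm keeps its last pose, push and grip.
It also fails if it takes over 43 s, if anything falls off the work surface, if the arm or the gripper's body presses on something with over 40 N, if the wrist force passes 120 N, or if a joint passes its speed limit or range.

## Working session

There is one attempt and no reset: what is moved stays moved. The work goes in short steps, Python scripts to look and compute and a tool call to move; the robot and the scene stay as the last step left them, time stands still between calls to the robot, and variables do not carry over. Pictures are saved under pics/ and viewed, at most 10 in all, crops included, and the job is handed in when it is done.

Besides the shell and the picture viewer there is one more tool, called by a JSON object that holds its "name" and its "arguments", one argument or row to a line. arm_command: Moves the arm, as the interface text tells. Its arguments: {"type":"object","properties":{"slide":{"type":"array","items":{"type":"array","items":{"type":"number"}}},"spin":{"type":"array","items":{"type":"number"}},"jaw":{"type":"number"}},"required":["slide","spin"]}

```bash
mkdir -p pics; cat > h.py <<'E'
from workcell import *
import numpy as np, cv2
from scipy.spatial.transform import Rotation as R
def w2c(c): return cv2.Rodrigues(np.array(c["rvec"],float))[0], np.array(c["tvec"],float).ravel()
def unproj(c,px,d=None,z=None):
    Rm,t=w2c(c); K=np.array(c["intrinsics"]); ray=np.linalg.inv(K)@np.array([px[0],px[1],1.])
    o=-Rm.T@t; v=Rm.T@ray
    if z is not None: return o+v*(z-o[2])/v[2]
    if d is None:
        u,w=int(round(px[0])),int(round(px[1])); p=c["range_z"][max(w-1,0):w+2,max(u-1,0):u+2]; p=p[p>0]; d=np.median(p) if p.size else np.nan
    return o+v*d
def cloud(c):
    Rm,t=w2c(c); K=np.array(c["intrinsics"]); v,u=np.mgrid[0:384,0:512]; d=c["range_z"]
    P=np.stack([(u-K[0,2])/K[0,0]*d,(v-K[1,2])/K[1,1]*d,d],-1)
    return (P-t)@Rm
def proj(c,P):
    return cv2.projectPoints(np.array(P,float).reshape(-1,3),np.array(c["rvec"],float),np.array(c["tvec"],float),np.array(c["intrinsics"]),None)[0][:,0]
def save(c,n,crop=None,s=1):
    im=c["pixels"][:,:,::-1]
    if crop: im=im[crop[1]:crop[3],crop[0]:crop[2]]
    cv2.imwrite("pics/"+n,cv2.resize(im,None,fx=s,fy=s,interpolation=cv2.INTER_CUBIC))
E
python3 - <<'E'
from h import *
np.set_printoptions(precision=4,suppress=True)
o=get_obs(); print(o["eef_pos"],o["tool_rot"],o["grip_width"],o["clock"])
try: print(grip_point_offset)
except Exception as e: print(e)
pz={"hood_handle":.089,"hood_hinge":.089,"lever_grip":.07,"lever_hinge":.07,"chamber":0,"beaker":0,"pump":0,"bottle":0}
for n in ("scene","top"):
    c=camera(n); save(c,n+"1.png",s=1.5)
    for t in ["chamber","hood_handle","hood_hinge","lever_grip","lever_hinge","beaker","pen_1","pump","bulb","bottle"]:
        r=landmark_of(c,t)[:1]
        if r: print(n,t,r[0]["centre"],r[0]["confidence"],unproj(c,r[0]["centre"]),unproj(c,r[0]["centre"],z=pz.get(t,.02)))
        else: print(n,t,"none")
E
```

```text
[ 0.1809 -0.4654  0.2304] [ 0.9829  0.1843 -0.0002 -0.001 ] 0.08541665493946883 0.0
0.0187
scene chamber [202.5, 254.1] 0.56 [0.5768 0.3708 0.0931] [0.6212 0.3295 0.    ]
scene hood_handle [236.8, 241.6] 0.81 [0.5115 0.2716 0.0917] [0.5126 0.2701 0.089 ]
scene hood_hinge [176.3, 233.7] 0.9 [0.6996 0.3546 0.0932] [0.7021 0.3526 0.089 ]
scene lever_grip [224.2, 279.0] 0.43 [0.473  0.3985 0.0751] [0.4749 0.3964 0.07  ]
scene lever_hinge [202.0, 277.9] 0.89 [0.5344 0.4317 0.0732] [0.5358 0.4305 0.07  ]
scene beaker [267.1, 138.1] 0.66 [ 0.639  -0.1252  0.1882] [ 0.7492 -0.3114  0.    ]
scene pen_1 [186.8, 328.8] 0.45 [0.4984 0.566  0.0019] [0.4916 0.5704 0.02  ]
scene pump [341.9, 143.7] 0.86 [ 0.44   -0.4267  0.0264] [ 0.4487 -0.4561  0.    ]
scene bulb [302.8, 130.3] 0.5 [ 0.6167 -0.3958  0.0445] [ 0.6288 -0.4229  0.02  ]
scene bottle [267.5, 140.2] 0.72 [ 0.6304 -0.114   0.19  ] [ 0.7402 -0.3002  0.    ]
top chamber [180.0, 175.3] 0.82 [0.6067 0.3014 0.0946] [0.6269 0.3191 0.    ]
top hood_handle none
top hood_hinge [167.0, 147.7] 0.65 [0.7064 0.3536 0.089 ] [0.7064 0.3536 0.089 ]
top lever_grip [152.9, 212.3] 0.6 [0.477  0.3887 0.0834] [0.4785 0.3921 0.07  ]
top lever_hinge [143.7, 194.8] 0.88 [0.5378 0.4258 0.0785] [0.5392 0.4282 0.07  ]
top beaker [333.2, 194.9] 0.7 [ 0.5602 -0.2471  0.0338] [ 0.5659 -0.2551  0.    ]
top pen_1 [110.3, 210.1] 0.59 [0.4908 0.5643 0.0008] [0.4886 0.5572 0.02  ]
top pump [384.3, 228.4] 0.68 [ 0.4415 -0.4278  0.0405] [ 0.4446 -0.443   0.    ]
top bulb [381.2, 177.2] 0.79 [ 0.6263 -0.4199  0.0533] [ 0.6337 -0.4323  0.02  ]
top bottle [350.5, 144.7] 0.83 [ 0.7352 -0.3001  0.0891] [ 0.7632 -0.3259  0.    ]
```

View pics/scene1.png

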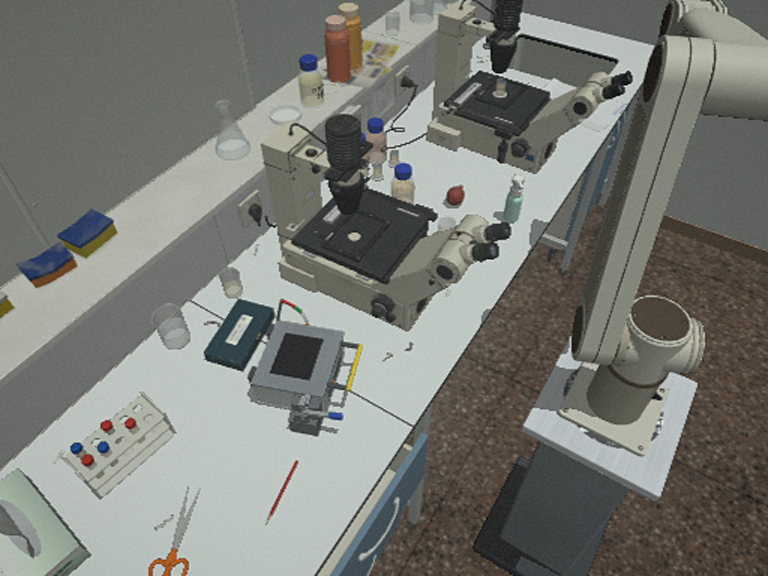

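View pics/top1.png

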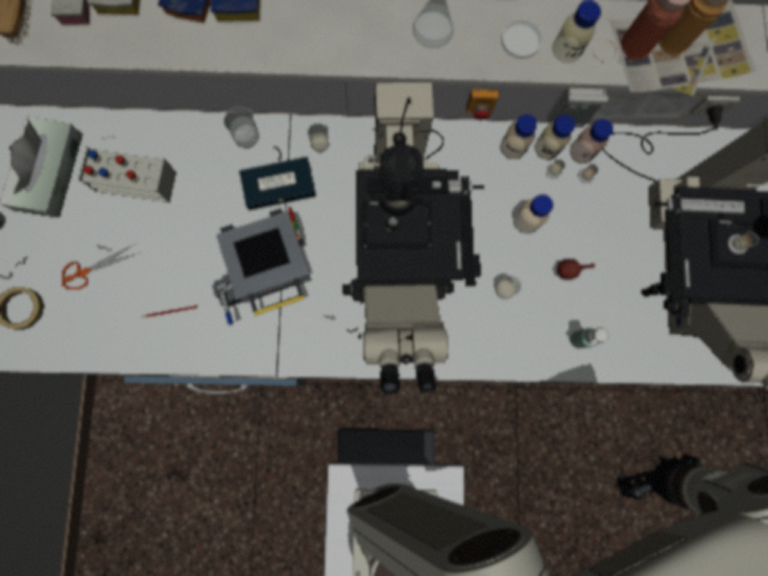

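The scene view shows the chamber at about (300,365), its yellow bar at (355,367) and the blue lever end at (335,416). A microscope stands between the chamber and the start pose, with eyepieces at (490,240). The top view agrees: chamber at (263,258), bar at (280,305), lever at (229,316), microscope at (415,250).

```bash
python3 - <<'E'
from h import *
from scipy.optimize import least_squares
np.set_printoptions(precision=4,suppress=True)
for n in ("scene","top"):
    c=camera(n); P=cloud(c); hsv=cv2.cvtColor(c["pixels"],cv2.COLOR_RGB2HSV); h,s,v=[hsv[...,i].astype(int) for i in range(3)]
    reg=(P[...,0]>.4)&(P[...,0]<.8)&(P[...,1]>.15)&(P[...,1]<.5)&(P[...,2]>.05)&(P[...,2]<.12)
    y=reg&(h>18)&(h<35)&(s>120); b=reg&(h>100)&(h<125)&(s>120)
    for nm,m in(("yel",y),("blue",b)):
        q=P[m]; 
        if len(q)<3: print(n,nm,len(q)); continue
        mid=q.mean(0); U=np.linalg.svd(q[:,:2]-mid[:2])[2][0]; pr=(q[:,:2]-mid[:2])@U
        print(n,nm,len(q),mid,"ang deg",np.degrees(np.arctan2(U[1],U[0])),pr.min(),pr.max())
    top=reg&(P[...,2]>.085)&(P[...,2]<.1)&(s<60)
    r=cv2.minAreaRect((P[top][:,:2]*1000).astype(np.float32)); print(n,"hood rect",r, top.sum(), np.median(P[top][:,2]))
    # microscope extents
    a=(P[...,2]>.03)&(P[...,1]>-.25)&(P[...,1]<.3)&(P[...,0]>.2)&(P[...,0]<.75)
    for yy in np.arange(-.25,.3,.05):
        mm=a&(P[...,1]>=yy)&(P[...,1]<yy+.05)
        if mm.any(): print("  y%.2f"%yy, "minx %.3f"%P[mm][:,0].min(), [ "x<%.2f:%.3f"%(x,P[mm&(P[...,0]<x)][:,2].max()) for x in(.35,.45,.55,.7) if (mm&(P[...,0]<x)).any()])
E
```

```text
scene yel 80 [0.5081 0.2838 0.0921] ang deg 110.65237781393704 -0.06397871335131192 0.05583035911280909
scene blue 38 [0.4776 0.3967 0.0812] ang deg -162.39143010265084 -0.013724616014783763 0.013237158603281665
scene hood rect ((609.723388671875, 331.6123046875), (215.359375, 217.140625), 20.28165626525879) 2358 0.09318759820658226
  y-0.25 minx 0.548 ['x<0.55:0.072', 'x<0.70:0.073']
  y-0.20 minx 0.550 ['x<0.70:0.191']
  y-0.15 minx 0.548 ['x<0.55:0.192', 'x<0.70:0.195']
  y-0.10 minx 0.330 ['x<0.35:0.336', 'x<0.45:0.336', 'x<0.55:0.336', 'x<0.70:0.402']
  y-0.05 minx 0.322 ['x<0.35:0.351', 'x<0.45:0.351', 'x<0.55:0.351', 'x<0.70:0.500']
  y-0.00 minx 0.319 ['x<0.35:0.350', 'x<0.45:0.350', 'x<0.55:0.350', 'x<0.70:0.502']
  y0.05 minx 0.333 ['x<0.35:0.339', 'x<0.45:0.339', 'x<0.55:0.339', 'x<0.70:0.499']
  y0.10 minx 0.523 ['x<0.55:0.187', 'x<0.70:0.192']
  y0.20 minx 0.518 ['x<0.55:0.099', 'x<0.70:0.153']
  y0.25 minx 0.499 ['x<0.55:0.097', 'x<0.70:0.152']
top yel 64 [0.5106 0.2779 0.0936] ang deg 110.49521286561034 -0.056683430053443604 0.05437672954401627
top blue 13 [0.4797 0.3914 0.0845] ang deg -160.20213481589187 -0.00929880185204848 0.009391161313502091
top hood rect ((613.1754150390625, 327.29736328125), (214.14691162109375, 219.2327880859375), 20.718666076660156) 2378 0.09376240223184851
  y-0.25 minx 0.553 ['x<0.70:0.077']
  y-0.20 minx 0.550 ['x<0.70:0.194']
  y-0.15 minx 0.536 ['x<0.55:0.184', 'x<0.70:0.196']
  y-0.10 minx 0.327 ['x<0.35:0.345', 'x<0.45:0.345', 'x<0.55:0.345', 'x<0.70:0.404']
  y-0.05 minx 0.324 ['x<0.35:0.353', 'x<0.45:0.353', 'x<0.55:0.353', 'x<0.70:0.503']
  y-0.00 minx 0.320 ['x<0.35:0.351', 'x<0.45:0.351', 'x<0.55:0.351', 'x<0.70:0.503']
  y0.05 minx 0.338 ['x<0.35:1.355', 'x<0.45:1.355', 'x<0.55:1.355', 'x<0.70:1.355']
  y0.10 minx 0.525 ['x<0.55:0.122', 'x<0.70:0.196']
  y0.20 minx 0.517 ['x<0.55:0.097', 'x<0.70:0.150']
  y0.25 minx 0.500 ['x<0.55:0.097', 'x<0.70:0.103']
```

```bash
cat >> h.py <<'E'
np.set_printoptions(precision=4,suppress=True)
C=np.array([.630,.3235,0]); YAW=np.radians(20.5)
def loc(p): return C+R.from_euler('z',YAW).apply(np.array(p,float))
def slides(targets):
    o=get_obs(); Rt=R.from_quat(o["tool_rot"]); ax=Rt.as_matrix()
    print("t",o["clock"],"eef",o["eef_pos"],"toolx yaw",np.degrees(np.arctan2(ax[1,0],ax[0,0])),"j",np.array(o["joint_pos"]),"F",np.array(o["ft_force"]),"w",o["grip_width"],o["grasp_force"])
    for t in targets: print(np.array(t),"->cm",np.round(Rt.inv().apply(np.array(t)-o["eef_pos"])*100,2))
E
python3 - <<'E'
from h import *
slides([[.30,-.40,.44],[.38,-.05,.45],[.42,.30,.40],[.479,.393,.2]])
E
```

```text
t 1.2 eef [ 0.1812 -0.466   0.2313] toolx yaw 21.245273229638535 j [-1.2     0.2406  0.005   1.3352  0.      1.5708] F [-0.1469 -0.109   0.5386] w 0.08536380388438938 0.0
[ 0.3  -0.4   0.44] ->cm [ 13.47  -1.85 -20.87]
[ 0.38 -0.05  0.45] ->cm [ 33.61 -31.57 -21.87]
[0.42 0.3  0.4 ] ->cm [ 50.02 -62.74 -16.87]
[0.479 0.393 0.2  ] ->cm [ 58.89 -69.27   3.13]
```

{"name": "arm_command", "arguments": {
  "slide": [
    [3, -0.5, -5.2],
    [6, -1, -10.4],
    [9, -1.5, -15.6],
    [13.5, -1.9, -20.9],
    [16, -5.5, -21]
  ],
  "spin": [0, 0, 0, 0, 0],
  "jaw": 3.4
}}

```text
clock: 1.82
eef_pos: [0.3132, -0.3581, 0.4441]
tool_rot: [0.983, 0.184, 0.002, 0.003]
ft_force: [0.6, 0.2, -0.6]
grip_width: 0.0338
grasp_force: 0.0
```

{"name": "arm_command", "arguments": {
  "slide": [
    [3.4, -5.2, -0.2],
    [6.8, -10.4, -0.4],
    [10.2, -15.6, -0.6],
    [13.6, -20.8, -0.6],
    [17, -26, -0.6]
  ],
  "spin": [0, 0, 0, 0, 0]
}}

```text
clock: 2.45
eef_pos: [0.3746, -0.051, 0.4476]
tool_rot: [0.983, 0.184, 0.001, 0.0]
ft_force: [1.0, -0.3, 0.3]
grip_width: 0.0339
grasp_force: 0.0
```

```bash
python3 - <<'E'
from h import *
slides([[.42,.25,.42],[.479,.393,.2]])
E
```

```text
t 2.45 eef [ 0.3746 -0.051   0.4476] toolx yaw 21.22014446472558 j [-0.1352  0.009   0.2961  1.8566 -0.0001  2.636 ] F [ 1.0059 -0.2867  0.2817] w 0.0339007516445377 0.0
[0.42 0.25 0.42] ->cm [ 15.12 -26.42   2.76]
[0.479 0.393 0.2  ] ->cm [ 25.77 -37.63  24.76]
```

{"name": "arm_command", "arguments": {
  "slide": [
    [3, -5.3, 0.1],
    [6, -10.6, 0.2],
    [9, -15.9, 0.4],
    [12, -21.1, 0.6],
    [15, -26.4, 0.8]
  ],
  "spin": [-10.5, -21, -31.5, -42, -52.5]
}}

```text
clock: 3.08
eef_pos: [0.4187, 0.2496, 0.4395]
tool_rot: [0.798, 0.603, 0.0, 0.0]
ft_force: [1.2, -1.1, 0.8]
grip_width: 0.0341
grasp_force: 0.0
```

{"name": "arm_command", "arguments": {
  "slide": [
    [0, 0, 1],
    [0, 0, 3],
    [0, 0, 5],
    [0, 0, 7],
    [0, 0, 9]
  ],
  "spin": [-10.5, -21, -31.5, -42, -52.5]
}}

```text
clock: 3.7
eef_pos: [0.4187, 0.2476, 0.3487]
tool_rot: [0.449, 0.893, -0.0, 0.0]
ft_force: [-0.1, 0.0, 0.1]
grip_width: 0.0338
grasp_force: 0.0
```

{"name": "arm_command", "arguments": {
  "slide": [
    [0, 0, 1],
    [0, 0, 2],
    [0, 0, 3],
    [0, 0, 4],
    [0, 0, 5]
  ],
  "spin": [-10.5, -21, -31.5, -42, -52.5]
}}

```text
clock: 4.32
eef_pos: [0.4187, 0.2476, 0.299]
tool_rot: [0.008, 1.0, 0.0, 0.0]
ft_force: [0.1, -0.0, 0.2]
grip_width: 0.0341
grasp_force: 0.0
```

```bash
python3 - <<'E'
from h import *
slides([loc([-.117,.118,.19]),loc([-.117,.118,.052])])
E
```

```text
t 4.325 eef [0.4187 0.2476 0.299 ] toolx yaw 179.0916552226376 j [0.5339 0.1948 0.1212 1.4972 0.     0.5498] F [ 0.1293 -0.0036  0.1623] w 0.034113728131947685 0.0
[0.4791 0.3931 0.19  ] ->cm [-5.81 14.64 10.9 ]
[0.4791 0.3931 0.052 ] ->cm [-5.81 14.64 24.7 ]
```

{"name": "arm_command", "arguments": {
  "slide": [
    [-2, 5, 2],
    [-4, 10, 5],
    [-5.8, 14.6, 8],
    [-5.8, 14.6, 12],
    [-5.8, 14.6, 12]
  ],
  "spin": [-10.5, -21.4, -21.4, -21.4, -21.4]
}}

```text
clock: 4.95
eef_pos: [0.4776, 0.3908, 0.1747]
tool_rot: [-0.175, 0.985, -0.002, -0.004]
ft_force: [-0.1, 0.5, -0.1]
grip_width: 0.0342
grasp_force: 0.0
```

```bash
python3 - <<'E'
from h import *
slides([loc([-.117,.118,.052])])
c=camera("scene"); save(c,"s2.png",(130,180,310,320),4)
g=np.array(get_obs()["eef_pos"]); print(proj(c,[g,loc([-.117,.118,.07])]))
E
```

```text
t 4.95 eef [0.4776 0.3908 0.1747] toolx yaw -159.81717303243474 j [ 0.6859  0.5093  0.2522  1.3235 -0.0001  0.3336] F [-0.096   0.5328 -0.0745] w 0.03420018506909544 0.0
[0.4791 0.3931 0.052 ] ->cm [-0.33  0.2  12.27]
[[221.6511 258.9148]
 [223.7242 277.5467]]
```

View pics/s2.png

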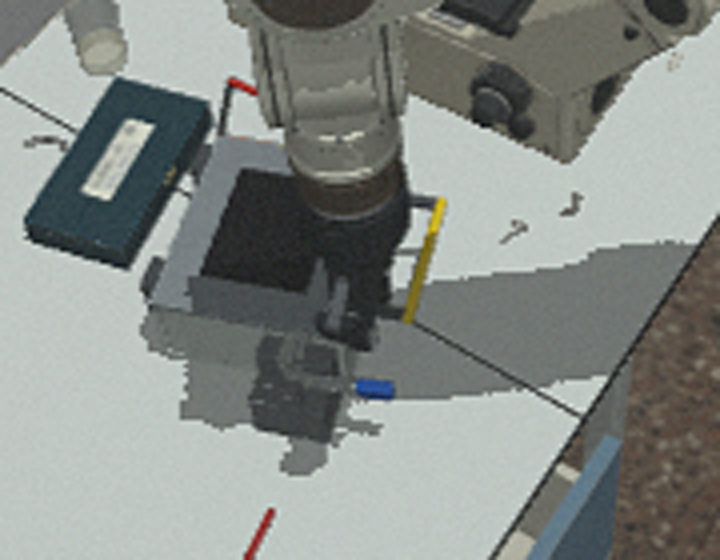

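The blue lever end is at (375,390) in the crop, right where my model projects it, and the gripper is above it. Descending to grip it.

{"name": "arm_command", "arguments": {
  "slide": [
    [-0.3, 0.2, 4],
    [-0.3, 0.2, 8],
    [-0.3, 0.2, 11],
    [-0.3, 0.2, 12.2],
    [-0.3, 0.2, 12.2]
  ],
  "spin": [0, 0, 0, 0, 0]
}}

```text
clock: 5.62
eef_pos: [0.4828, 0.3954, 0.0588]
tool_rot: [-0.175, 0.985, 0.0, 0.001]
ft_force: [-0.6, 0.1, -0.5]
grip_width: 0.0341
grasp_force: 0.0
```

{"name": "arm_command", "arguments": {
  "slide": [
    [0, 0, 0],
    [0, 0, 0],
    [0, 0, 0],
    [0, 0, 0],
    [0, 0, 0]
  ],
  "spin": [0, 0, 0, 0, 0],
  "jaw": 0.4
}}

```text
clock: 6.25
eef_pos: [0.4838, 0.3951, 0.0589]
tool_rot: [-0.175, 0.985, -0.0, 0.002]
ft_force: [2.7, -4.7, 6.9]
grip_width: 0.0105
grasp_force: 62.6
```

```bash
python3 - <<'E'
from h import *
g=get_obs()["eef_pos"]; print(loc([0,0,0]))
A=[.1,.2,.35,.5,.65,.8,.95,1.1,1.25,1.4,1.5,1.56]
gl=np.array([-.117,.118,.052])
slides([np.array(g)+R.from_euler('z',YAW).apply(.067*np.array([1-np.cos(a),0,np.sin(a)])) for a in A])
E
```

```text
[0.63   0.3235 0.    ]
t 6.25 eef [0.4838 0.3951 0.0589] toolx yaw -159.888359045681 j [ 0.6858  0.5986  0.0876  1.0566 -0.002   0.3348] F [ 2.6848 -4.6741  6.9084] w 0.010509285716074457 62.55650460720062
[0.4841 0.3952 0.0656] ->cm [-0.04 -0.   -0.67]
[0.485  0.3956 0.0722] ->cm [-0.14 -0.   -1.33]
[0.4876 0.3965 0.0819] ->cm [-0.41  0.   -2.3 ]
[0.4914 0.398  0.091 ] ->cm [-0.83  0.   -3.21]
[0.4965 0.3999 0.0995] ->cm [-1.38  0.01 -4.05]
[0.5028 0.4022 0.107 ] ->cm [-2.05  0.01 -4.8 ]
[0.51   0.4049 0.1134] ->cm [-2.82  0.01 -5.44]
[0.518  0.4079 0.1186] ->cm [-3.68  0.02 -5.96]
[0.5267 0.4112 0.1225] ->cm [-4.61  0.03 -6.34]
[0.5358 0.4146 0.1249] ->cm [-5.59  0.03 -6.58]
[0.5421 0.4169 0.1258] ->cm [-6.25  0.04 -6.66]
[0.5458 0.4183 0.1259] ->cm [-6.65  0.04 -6.67]
```

{"name": "arm_command", "arguments": {
  "slide": [
    [-0.03, 0, -0.63],
    [-0.2, 0, -1.57],
    [-0.5, 0, -2.47],
    [-0.94, 0, -3.32],
    [-1.49, 0, -4.09]
  ],
  "spin": [0, 0, 0, 0, 0]
}}

```text
clock: 6.88
eef_pos: [0.4946, 0.3989, 0.0945]
tool_rot: [-0.175, 0.985, -0.001, -0.003]
ft_force: [4.2, -0.5, -14.4]
grip_width: 0.0111
grasp_force: 58.4
```

{"name": "arm_command", "arguments": {
  "slide": [
    [-0.67, 0, -0.68],
    [-1.43, 0, -1.25],
    [-2.27, 0, -1.71],
    [-3.16, 0, -2.03],
    [-3.78, 0, -2.17]
  ],
  "spin": [0, 0, 0, 0, 0]
}}

```text
clock: 7.5
eef_pos: [0.5303, 0.4125, 0.12]
tool_rot: [-0.175, 0.985, -0.001, -0.002]
ft_force: [-3.7, -5.4, -9.3]
grip_width: 0.0104
grasp_force: 58.3
```

{"name": "arm_command", "arguments": {
  "slide": [
    [-0.5, 0, -0.05],
    [-0.9, 0, -0.05],
    [-1.2, 0, -0.05],
    [-1.2, 0, -0.05],
    [-1.2, 0, -0.05]
  ],
  "spin": [0, 0, 0, 0, 0]
}}

```text
clock: 8.12
eef_pos: [0.5421, 0.417, 0.1215]
tool_rot: [-0.175, 0.985, -0.0, -0.001]
ft_force: [-4.5, -5.1, -7.5]
grip_width: 0.0106
grasp_force: 58.3
```

```bash
python3 - <<'E'
from h import *
slides([])
c=camera("scene"); save(c,"s3.png",(130,170,310,310),4)
E
```

```text
t 8.125 eef [0.5421 0.417  0.1215] toolx yaw -159.89617372499416 j [0.6555 0.67   0.3888 1.2911 0.0003 0.3046] F [-4.4782 -5.1242 -7.463 ] w 0.010614254777889395 58.32938611507416
```

View pics/s3.png

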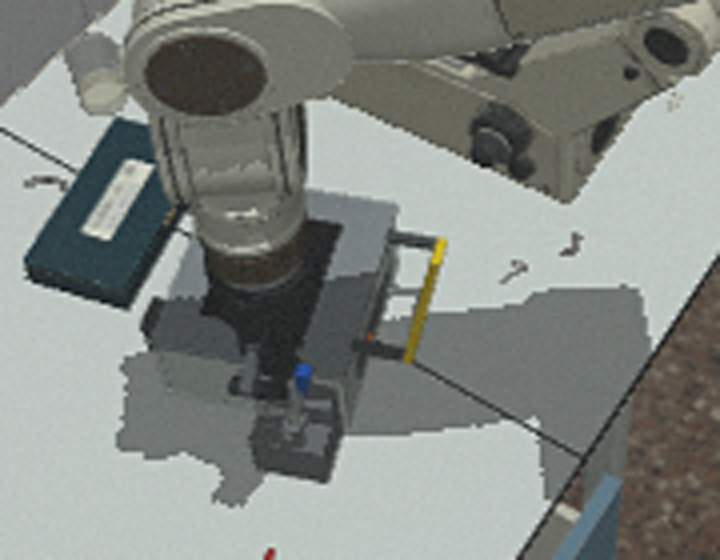

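The lever is upright, with its blue end at (303,378). I'll push a little further to confirm it's at the stop, then release and rise.

{"name": "arm_command", "arguments": {
  "slide": [
    [-0.2, 0, 0],
    [-0.4, 0, 0],
    [-0.5, 0, 0],
    [-0.5, 0, 0],
    [-0.5, 0, 0]
  ],
  "spin": [0, 0, 0, 0, 0]
}}

```text
clock: 8.8
eef_pos: [0.5462, 0.4185, 0.1215]
tool_rot: [-0.175, 0.985, -0.0, -0.001]
ft_force: [-4.7, -5.8, -6.3]
grip_width: 0.0101
grasp_force: 58.5
```

{"name": "arm_command", "arguments": {
  "slide": [
    [0, 0, 0],
    [0, 0, 0],
    [0, 0, 0],
    [0, 0, 0],
    [0, 0, 0]
  ],
  "spin": [0, 0, 0, 0, 0],
  "jaw": 3.4
}}

```text
clock: 9.43
eef_pos: [0.5476, 0.4193, 0.1206]
tool_rot: [-0.175, 0.985, 0.0, 0.0]
ft_force: [0.1, -0.4, 0.1]
grip_width: 0.0341
grasp_force: 0.0
```

{"name": "arm_command", "arguments": {
  "slide": [
    [0, 0, -2],
    [0, 0, -5],
    [0, 0, -9],
    [0, 0, -12],
    [4, 0, -12]
  ],
  "spin": [0, 0, 0, 0, 0]
}}

```text
clock: 10.05
eef_pos: [0.5134, 0.4074, 0.2428]
tool_rot: [-0.174, 0.985, 0.002, 0.004]
ft_force: [0.9, -0.1, 0.3]
grip_width: 0.0342
grasp_force: 0.0
```

```bash
python3 - <<'E'
from h import *
slides([loc([-.128,0,.2]),loc([-.128,0,.0703])])
E
```

```text
t 10.05 eef [0.5134 0.4074 0.2428] toolx yaw -159.93786576686279 j [ 0.6708  0.5568  0.5062  1.5118 -0.      0.3206] F [ 0.8839 -0.1385  0.273 ] w 0.034176173247357874 0.0
[0.5101 0.2787 0.2   ] ->cm [  4.76 -11.99   4.21]
[0.5101 0.2787 0.0703] ->cm [  4.87 -12.02  17.18]
```

{"name": "arm_command", "arguments": {
  "slide": [
    [1.5, -3, 0],
    [3, -6, 0],
    [4.8, -9, 0.5],
    [4.8, -12, 1.5],
    [4.8, -12, 2.5]
  ],
  "spin": [10.5, 21, 31.5, 42, 52.5]
}}

```text
clock: 10.68
eef_pos: [0.5068, 0.2742, 0.2157]
tool_rot: [0.283, 0.959, 0.0, 0.0]
ft_force: [0.3, 0.4, 0.2]
grip_width: 0.034
grasp_force: 0.0
```

{"name": "arm_command", "arguments": {
  "slide": [
    [0, 0, 0],
    [0, 0, 0],
    [0, 0, 0],
    [0, 0, 0],
    [0, 0, 0]
  ],
  "spin": [10.5, 21, 31.5, 37.7, 37.7]
}}

```text
clock: 11.3
eef_pos: [0.5062, 0.2762, 0.2154]
tool_rot: [0.573, 0.819, 0.0, -0.0]
ft_force: [-0.3, -0.6, -0.7]
grip_width: 0.0341
grasp_force: 0.0
```

```bash
python3 - <<'E'
from h import *
slides([loc([-.128,0,.0703])])
for n in("scene","top"):
    c=camera(n); P=cloud(c); hsv=cv2.cvtColor(c["pixels"],cv2.COLOR_RGB2HSV); h,s,v=[hsv[...,i].astype(int) for i in range(3)]
    reg=(P[...,0]>.4)&(P[...,0]<.8)&(P[...,1]>.15)&(P[...,1]<.5)&(P[...,2]>.05)&(P[...,2]<.2)
    for nm,m in(("blue",reg&(h>100)&(h<125)&(s>120)),("yel",reg&(h>18)&(h<35)&(s>120))):
        q=R.from_euler('z',-YAW).apply(P[m]-C); 
        if len(q): print(n,nm,len(q),np.median(q,0),q.min(0),q.max(0))
    if n=="scene": save(c,"s4.png",(150,170,300,290),5); print((proj(c,[loc([-.05,.118,.07]),loc([-.0547,.118,.137])])-[150,170])*5)
E
```

```text
t 11.3 eef [0.5062 0.2762 0.2154] toolx yaw 110.01895914813538 j [0.4995 0.4005 0.1883 1.3585 0.0001 1.7209] F [-0.2797 -0.5645 -0.7281] w 0.03414603282333136 0.0
[0.5101 0.2787 0.0703] ->cm [ 0.1   0.45 14.51]
scene blue 30 [-0.0605  0.1248  0.1453] [-0.0671  0.1162  0.1253] [-0.0547  0.1268  0.1526]
scene yel 84 [-0.1284  0.0083  0.0922] [-0.1331 -0.0515  0.0828] [-0.1234  0.0629  0.0972]
[[266.0213 518.1286]
 [261.8361 463.8628]]
top blue 8 [ 0.0004 -0.0109  0.0963] [-0.0281 -0.0216  0.0918] [ 0.0304 -0.003   0.0999]
top yel 26 [-0.1283 -0.0373  0.0924] [-0.131  -0.0574  0.0875] [-0.1243 -0.0077  0.0997]
```

View pics/s4.png

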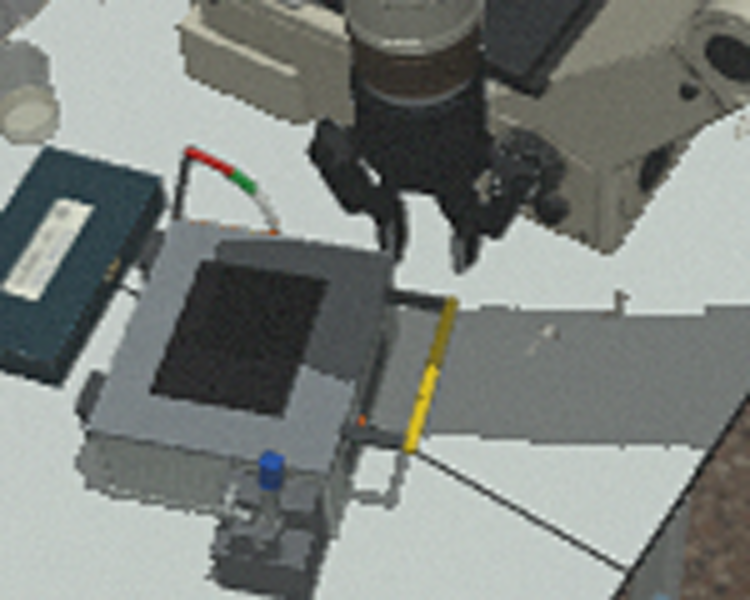

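The lever stands nearly upright at (270,470), but its measured x suggests about 1.42 rad. I'll nudge it to the stop with closed fingers. The scale is at (230,180) and the bar runs from (450,300) to (410,450).

{"name": "arm_command", "arguments": {
  "slide": [
    [5, 1.5, 0],
    [10, 2.5, 0],
    [11.9, 2.5, 4],
    [11.9, 2.5, 8],
    [11.9, 2.5, 8.5]
  ],
  "spin": [0, 0, 0, 0, 0],
  "jaw": 0
}}

```text
clock: 12.02
eef_pos: [0.4868, 0.3953, 0.1268]
tool_rot: [0.573, 0.819, -0.004, -0.001]
ft_force: [-0.1, -0.4, 0.1]
grip_width: 0.0003
grasp_force: 0.0
```

{"name": "arm_command", "arguments": {
  "slide": [
    [0, 0.6, 0],
    [0, 1.2, 0],
    [0, 1.8, 0],
    [0, 2.4, 0],
    [0, 2.8, 0]
  ],
  "spin": [0, 0, 0, 0, 0]
}}

```text
clock: 12.65
eef_pos: [0.5158, 0.4062, 0.1307]
tool_rot: [0.574, 0.819, 0.0, -0.0]
ft_force: [-0.8, -0.2, 0.6]
grip_width: -0.0003
grasp_force: 0.4
```

```bash
python3 - <<'E'
from h import *
slides([]); o=get_obs(); print(R.from_euler('z',-YAW).apply(np.array(o["eef_pos"])-C),R.from_euler('z',-YAW).apply(np.array(o["ft_force"])))
E
```

```text
t 12.65 eef [0.5158 0.4062 0.1307] toolx yaw 109.93362626381385 j [0.667  0.606  0.2993 1.264  0.0002 1.8899] F [-0.7669 -0.1754  0.5842] w -0.00032086680674996506 0.4424500570166856
[-0.078   0.1174  0.1307] [-0.7797  0.1043  0.5842]
```

{"name": "arm_command", "arguments": {
  "slide": [
    [0, 0.2, 0],
    [0, 0.4, 0],
    [0, 0.6, 0],
    [0, 0.8, 0],
    [0, 0.9, 0]
  ],
  "spin": [0, 0, 0, 0, 0]
}}

```text
clock: 13.28
eef_pos: [0.5183, 0.4072, 0.1301]
tool_rot: [0.573, 0.819, -0.005, -0.003]
ft_force: [-15.8, -6.7, 10.5]
grip_width: 0.0
grasp_force: 8.9
```

The push stalled at 17 N, so the lever is at its stop. Backing off and going to the bar.

{"name": "arm_command", "arguments": {
  "slide": [
    [0, -1.5, 0],
    [0, -3.5, -1],
    [0, -4.5, -4],
    [0, -5, -7],
    [-5, -5.5, -8.5]
  ],
  "spin": [0, 0, 0, 0, 0]
}}

```text
clock: 13.9
eef_pos: [0.4894, 0.3462, 0.2174]
tool_rot: [0.572, 0.82, 0.002, 0.001]
ft_force: [1.2, -0.8, 0.2]
grip_width: -0.0
grasp_force: 0.0
```

{"name": "arm_command", "arguments": {
  "slide": [
    [-4, 0, 0],
    [-6.9, 0, 0],
    [-6.9, 0, 0],
    [-6.9, 0, 0],
    [-6.9, 0, 0]
  ],
  "spin": [0, 0, 0, 0, 0],
  "jaw": 3.2
}}

```text
clock: 14.52
eef_pos: [0.5125, 0.2796, 0.2153]
tool_rot: [0.573, 0.819, 0.0, -0.0]
ft_force: [-0.1, -0.8, 0.3]
grip_width: 0.0318
grasp_force: 0.0
```

```bash
python3 - <<'E'
from h import *
slides([loc([-.128,0,.0703])])
E
```

```text
t 14.525 eef [0.5125 0.2796 0.2153] toolx yaw 110.02688389593357 j [0.4993 0.4151 0.21   1.3656 0.0002 1.7206] F [-0.0602 -0.8427  0.2749] w 0.03179461910276719 0.0
[0.5101 0.2787 0.0703] ->cm [-0.01 -0.25 14.5 ]
```

{"name": "arm_command", "arguments": {
  "slide": [
    [0, -0.25, 5],
    [0, -0.25, 9],
    [0, -0.25, 12.5],
    [0, -0.25, 14.7],
    [0, -0.25, 14.7]
  ],
  "spin": [0, 0, 0, 0, 0]
}}

```text
clock: 15.15
eef_pos: [0.5084, 0.2778, 0.0662]
tool_rot: [0.573, 0.819, -0.002, -0.001]
ft_force: [0.1, -0.2, 0.4]
grip_width: 0.0321
grasp_force: 0.0
```

{"name": "arm_command", "arguments": {
  "slide": [
    [0, 0, 0],
    [0, 0, 0],
    [0, 0, 0],
    [0, 0, 0],
    [0, 0, 0]
  ],
  "spin": [0, 0, 0, 0, 0],
  "jaw": 0.2
}}

```text
clock: 15.78
eef_pos: [0.511, 0.2786, 0.0694]
tool_rot: [0.574, 0.819, 0.001, 0.0]
ft_force: [-1.1, 2.5, 3.9]
grip_width: 0.0079
grasp_force: 58.9
```

```bash
python3 - <<'E'
from h import *
g=np.array(get_obs()["eef_pos"]); print(R.from_euler('z',-YAW).apply(g-C))
A=[.06,.15,.25,.35,.45,.55,.65,.75,.85,.92,.98]
slides([g+R.from_euler('z',YAW).apply(.208*np.array([1-np.cos(a),0,np.sin(a)])) for a in A])
E
```

```text
[-0.1272 -0.0004  0.0694]
t 15.775 eef [0.511  0.2786 0.0694] toolx yaw 109.96878458568916 j [ 0.4987  0.5133 -0.0318  1.0234  0.001   1.721 ] F [-1.1292  2.4898  3.9381] w 0.007919084939045678 58.87859523296356
[0.5113 0.2787 0.0819] ->cm [ 0.    0.04 -1.25]
[0.5132 0.2794 0.1005] ->cm [ 0.01  0.24 -3.11]
[0.517  0.2809 0.1209] ->cm [ 0.01  0.66 -5.14]
[0.5228 0.283  0.1407] ->cm [ 0.02  1.28 -7.13]
[0.5304 0.2859 0.1599] ->cm [ 0.03  2.09 -9.04]
[0.5397 0.2894 0.1781] ->cm [  0.04   3.09 -10.87]
[0.5507 0.2935 0.1953] ->cm [  0.06   4.27 -12.58]
[0.5632 0.2982 0.2112] ->cm [  0.07   5.61 -14.17]
[0.5772 0.3034 0.2257] ->cm [  0.09   7.1  -15.61]
[0.5878 0.3073 0.2349] ->cm [  0.1    8.23 -16.53]
[0.5973 0.3109 0.2422] ->cm [  0.11   9.25 -17.25]
```

{"name": "arm_command", "arguments": {
  "slide": [
    [0, 0.04, -1.25],
    [0, 0.24, -3.1],
    [0, 0.66, -5.1],
    [0, 1.28, -7.1],
    [0, 1.28, -7.1]
  ],
  "spin": [0, 0, 0, 0, 0]
}}

```text
clock: 16.4
eef_pos: [0.5219, 0.2827, 0.1404]
tool_rot: [0.574, 0.819, 0.0, -0.001]
ft_force: [-4.6, 3.6, 0.3]
grip_width: 0.0081
grasp_force: 58.4
```

{"name": "arm_command", "arguments": {
  "slide": [
    [0, 0.8, -1.9],
    [0, 1.8, -3.75],
    [0, 3.0, -5.45],
    [0, 4.3, -7.05],
    [0, 5.1, -7.8]
  ],
  "spin": [0, 0, 0, 0, 0]
}}

```text
clock: 17.02
eef_pos: [0.5663, 0.2995, 0.2185]
tool_rot: [0.573, 0.819, -0.003, -0.003]
ft_force: [-15.4, 0.2, 11.2]
grip_width: 0.0079
grasp_force: 58.9
```

```bash
cat >> h.py <<'E'
def ang():
    o=get_obs(); l=R.from_euler('z',-YAW).apply(np.array(o["eef_pos"])-C)+[0,0,.0187+.0009]
    d=l-[.08,0,.089]; a=np.arctan2(d[2],-d[0]); print("local",l,"angle",a,"rad",np.hypot(d[0],d[2])); return a
E
python3 - <<'E'
from h import *
ang(); g=np.array(get_obs()["eef_pos"]); g0=np.array([.511,.2786,.0694])
slides([g0+R.from_euler('z',YAW).apply(.208*np.array([1-np.cos(a),0,np.sin(a)])) for a in (.85,.9,.95,1.0)])
c=camera("scene"); save(c,"s5.png",(150,150,310,270),5)
E
```

```text
local [-0.0681 -0.0002  0.2381] angle 0.7887152837497879 rad 0.2101371092778479
t 17.025 eef [0.5663 0.2995 0.2185] toolx yaw 110.02045889676202 j [0.4848 0.5415 0.4186 1.4555 0.0036 1.7062] F [-15.4489   0.2379  11.2085] w 0.007871611601828865 58.86648416519165
[0.5772 0.3034 0.2257] ->cm [-0.01  1.16 -0.73]
[0.5847 0.3062 0.2323] ->cm [-0.    1.95 -1.4 ]
[0.5925 0.3091 0.2386] ->cm [ 0.01  2.78 -2.03]
[0.6006 0.3121 0.2444] ->cm [ 0.02  3.63 -2.62]
```

View pics/s5.png

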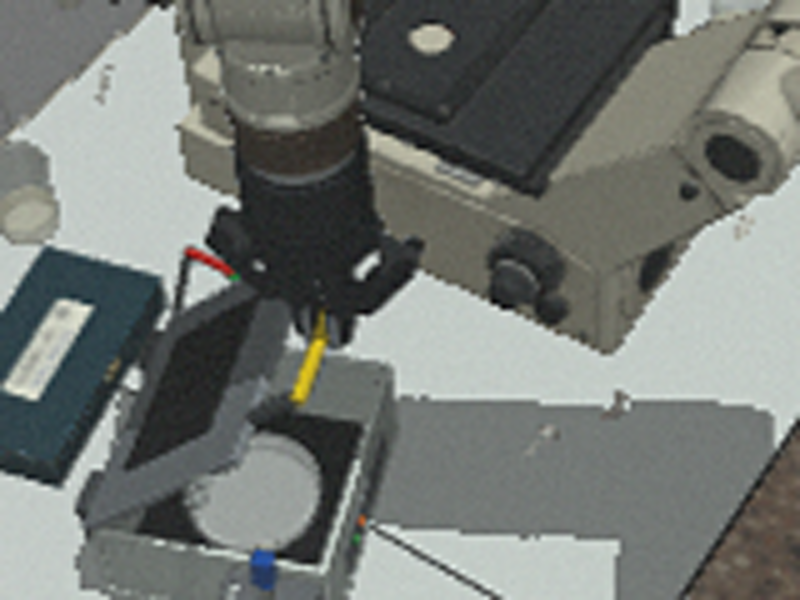

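The hood is following with the bar gripped at (315,360), the lever is up, and the dish is visible. Going past the balance point, then back.

{"name": "arm_command", "arguments": {
  "slide": [
    [0, 0.6, -0.75],
    [0, 1.25, -1.4],
    [0, 1.9, -2.0],
    [0, 2.55, -2.5],
    [0, 2.55, -2.5]
  ],
  "spin": [0, 0, 0, 0, 0]
}}

```text
clock: 17.7
eef_pos: [0.5928, 0.3095, 0.2437]
tool_rot: [0.573, 0.819, 0.0, -0.002]
ft_force: [-7.2, 3.9, 7.2]
grip_width: 0.0078
grasp_force: 59.3
```

```bash
python3 - <<'E'
from h import *
a0=ang()
for a in (.9,.85,.8,.76,.73): print(a, .208e2*(np.cos(a0)-np.cos(a)), -.208e2*(np.sin(a)-np.sin(a0)))
c=camera("scene"); P=cloud(c); hsv=cv2.cvtColor(c["pixels"],cv2.COLOR_RGB2HSV); h,s,v=[hsv[...,i].astype(int) for i in range(3)]
L=R.from_euler('z',-YAW).apply((P-C).reshape(-1,3)).reshape(P.shape)
m=(abs(L[...,1])<.075)&(L[...,0]>-.12)&(L[...,0]<.09)&(L[...,2]>.11)&(L[...,2]<.3)
y=m&(h>18)&(h<35)&(s>120); print("yel",y.sum(),np.median(L[y],0))
q=np.median(L[y],0); print("bar angle cam",np.arctan2(q[2]-.089,.08-q[0]))
slides([])
E
```

```text
local [-0.0398 -0.0001  0.2633] angle 0.9687224549345054 rad 0.21146677129682184
0.9 -1.1493470568937132 0.8493874505820974
0.85 -1.9475091512715235 1.5159547439156642
0.8 -2.711359271284934 2.2215804801236785
0.76 -3.2964487402747222 2.8130211125342854
0.73 -3.7194872856371988 3.2716987627568366
yel 51 [-0.0409  0.0381  0.2617]
bar angle cam 0.9601061375187516
t 17.75 eef [0.5927 0.3095 0.2436] toolx yaw 110.02289262436125 j [0.4798 0.5975 0.5769 1.5511 0.0031 1.7011] F [-6.5795  3.6469  6.836 ] w 0.007471745610827302 59.243985414505005
```

{"name": "arm_command", "arguments": {
  "slide": [
    [0, -0.4, 0.3],
    [0, -0.8, 0.58],
    [0, -1.2, 0.88],
    [0, -1.6, 1.2],
    [0, -1.95, 1.5]
  ],
  "spin": [0, 0, 0, 0, 0]
}}

```text
clock: 18.38
eef_pos: [0.5753, 0.3029, 0.2286]
tool_rot: [0.573, 0.819, 0.001, -0.001]
ft_force: [-4.4, 4.3, 5.4]
grip_width: 0.0076
grasp_force: 59.1
```

{"name": "arm_command", "arguments": {
  "slide": [
    [0, -0.4, 0.36],
    [0, -0.8, 0.75],
    [0, -1.2, 1.15],
    [0, -1.6, 1.6],
    [0, -1.6, 1.6]
  ],
  "spin": [0, 0, 0, 0, 0]
}}

```text
clock: 19.0
eef_pos: [0.56, 0.2971, 0.2116]
tool_rot: [0.574, 0.819, 0.0, -0.001]
ft_force: [-3.1, 4.9, 3.4]
grip_width: 0.0077
grasp_force: 59.7
```

{"name": "arm_command", "arguments": {
  "slide": [
    [0, 0, 0],
    [0, 0, 0],
    [0, 0, 0],
    [0, 0, 0],
    [0, 0, 0]
  ],
  "spin": [0, 0, 0, 0, 0]
}}

```text
clock: 19.62
eef_pos: [0.5602, 0.2972, 0.2119]
tool_rot: [0.574, 0.819, 0.001, -0.001]
ft_force: [-4.0, 4.0, 3.5]
grip_width: 0.0074
grasp_force: 59.8
```

```bash
python3 - <<'E'
from h import *
ang(); slides([])
c=camera("scene"); P=cloud(c); hsv=cv2.cvtColor(c["pixels"],cv2.COLOR_RGB2HSV); h,s,v=[hsv[...,i].astype(int) for i in range(3)]
L=R.from_euler('z',-YAW).apply((P-C).reshape(-1,3)).reshape(P.shape)
m=(abs(L[...,1])<.075)&(L[...,0]>-.12)&(L[...,0]<.09)&(L[...,2]>.11)&(L[...,2]<.3)
y=m&(h>18)&(h<35)&(s>120); q=np.median(L[y],0); print("yel",y.sum(),q,"bar angle cam",np.arctan2(q[2]-.089,.08-q[0]))
b=(h>100)&(h<125)&(s>120)&(abs(L[...,1]-.118)<.02)&(abs(L[...,0]+.055)<.04)&(L[...,2]>.09); print("blue",b.sum(),np.median(L[b],0),L[b].max(0))
print(max(abs(np.array(get_obs()["joint_vel"]))))
save(c,"s6.png",(150,150,310,270),5)
E
```

```text
local [-0.0746 -0.0002  0.2315] angle 0.7446062870927568 rad 0.21021126438477947
t 19.625 eef [0.5602 0.2972 0.2119] toolx yaw 110.00380009068267 j [0.4867 0.5221 0.3696 1.4181 0.0022 1.7084] F [-4.0166  4.0179  3.5159] w 0.007432563287003756 59.7697377204895
yel 55 [-0.0762  0.0344  0.2294] bar angle cam 0.7322924227503054
blue 31 [-0.0565  0.1249  0.1482] [-0.0494  0.1271  0.1529]
0.0016553377638233052
```

View pics/s6.png

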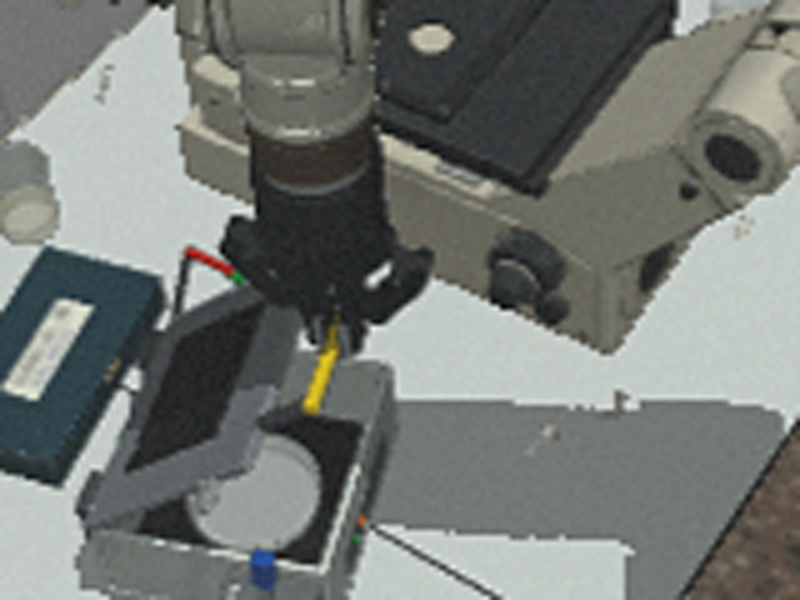

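The hood is still, held by the bar at (325,370), at about 0.74 rad, inside the green. The lever is upright at (263,568), with its measured x now at -56 mm, so it's at its stop. Handing in.

```bash
python3 -c "
from workcell import *
print(job_done())"
```

```text
the job is handed in; nothing more can be done
None
```

I opened the clamp lever to its stop, lifted the hood to about 0.96 rad (past the 0.86 balance point), eased it back to about 0.74 rad in the green, and handed in at about 20 s holding it still there; nothing else on the worktop was touched as far as I could see.

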